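Clip the full bean tube into its stand

TASK

One of the three look-alike coffee-bean tubes in the wooden rack is full and the other two are empty: find the full one by its weight and press it down into the white stand, centred along it, until it snaps fully home under the red sprung jaw. Leave the two empty tubes lying in troughs of the rack, and do not disturb the other things on the worktop.

Things in the scene. Friction and masses are not known exactly. Their poses are not given: they have to be found in the camera images.
- tube_1: closed opaque aluminium coffee-bean tube, 40 mm diameter, 140 mm long, black cap at its +x end, lying down. The three look alike; one, different each time, is full (0.4 to 0.6 kg in all), two are empty (0.1 to 0.16 kg). Origin: underside of the lying tube at mid-length as it starts, 20 mm off the axis (turns with the tube if it rolls); x along the tube
- tube_1_mid (a point): middle of tube_1, on its axis at mid-length; x along the tube
- tube_2: closed opaque aluminium coffee-bean tube, 40 mm diameter, 140 mm long, black cap at its +x end, lying down. The three look alike; one, different each time, is full (0.4 to 0.6 kg in all), two are empty (0.1 to 0.16 kg). Origin: underside of the lying tube at mid-length as it starts, 20 mm off the axis (turns with the tube if it rolls); x along the tube
- tube_2_mid (a point): middle of tube_2, on its axis at mid-length; x along the tube
- tube_3: closed opaque aluminium coffee-bean tube, 40 mm diameter, 140 mm long, black cap at its +x end, lying down. The three look alike; one, different each time, is full (0.4 to 0.6 kg in all), two are empty (0.1 to 0.16 kg). Origin: underside of the lying tube at mid-length as it starts, 20 mm off the axis (turns with the tube if it rolls); x along the tube
- tube_3_mid (a point): middle of tube_3, on its axis at mid-length; x along the tube
- rack: fixed low wooden rack, board 130 x 250 x 10 mm; three troughs along its x at y = -90, 0, +90 mm, each between four pegs 14 mm tall at x = -50 and +50 mm, inner faces 43 mm apart, fingers fit between them in the middle. A lying tube rests on the board, axis 30 mm above the rack's underside. Origin: centre of the underside; z up
- holder: fixed white stand for one tube, base 150 x 100 x 10 mm; the tube lies along its x on two grey saddles 14 mm long at x = -50 and +50 mm (tops 28 mm up), each with a fixed upright arm at +y (1.5 mm from the tube, flared tip 84 mm up) and a red sprung jaw at -y. Between the saddles (86 mm) fingers have room above 21 mm. Origin: centre of the underside; z up
- holder_seat (a point): where the middle of a fully seated tube lies: 48 mm above the stand's underside, centred; x along the tube, y towards the fixed arms, z up
- jaw (a joint): red sprung jaw, hinged low at the stand's -y side along x, rounded noses overhang the tube at each saddle; 0 = shut, up to 0.6 rad pushed outward. Flared tips guide the tube in from above. The tube meets the noses with its axis 22 to 28 mm above the seat and rests there; it needs a push of 10 to 20 N, more than a full tube's weight, and snaps in; the jaw then returns to 0
- cup: bystander: two-tone dark grey and white espresso cup; leave it where it is. Origin at the centre of its underside
- garlic: bystander: garlic bulb; leave it where it is. Origin at the centre of its underside
- tea_box: bystander: green carton of tea; leave it where it is. Origin at the centre of its underside. It stands under the wall cabinets, which hang 0.6 m above the worktop from about x = 0.55 m back: keep the arm clear of them
- spice_jar: bystander: glass spice jar with red cap; leave it where it is. Origin at the centre of its underside
- soup_tin: bystander: soup tin; leave it where it is. Origin at the centre of its underside

How it is judged (in metres and radians):
At the end, for the whole second after the job is handed in: The full tube lies fully down in the stand (within 4 mm in height, 5 mm across, 20 mm along, 0.09 rad), jaw back over it (under 0.06 rad); the two others lie at rest in rack troughs, within 30 mm of mid along it, and each presses on the rack with 0.5 to 2.7 N, so they are the empty ones (value of joint jaw below 0.06 rad and ((z of tube_1_mid in the frame of holder_seat between -0.004 and 0.004 m and y of tube_1_mid in the frame of holder_seat between -0.005 and 0.005 m and x of tube_1_mid in the frame of holder_seat between -0.02 and 0.02 m and angle between the x axis of tube_1 and the x axis of holder, either way round below 0.09 rad and linear speed of each of tube_1, tube_2, tube_3 below 0.02 m/s and z of tube_2_mid in the frame of rack between 0.005 and 0.0345 m and x of tube_2_mid in the frame of rack between -0.03 and 0.03 m and contact force between tube_2 and rack between 0.5 and 2.7 N and z of tube_3_mid in the frame of rack between 0.005 and 0.0345 m and x of tube_3_mid in the frame of rack between -0.03 and 0.03 m and contact force between tube_3 and rack between 0.5 and 2.7 N) or (z of tube_2_mid in the frame of holder_seat between -0.004 and 0.004 m and y of tube_2_mid in the frame of holder_seat between -0.005 and 0.005 m and x of tube_2_mid in the frame of holder_seat between -0.02 and 0.02 m and angle between the x axis of tube_2 and the x axis of holder, either way round below 0.09 rad and linear speed of each of tube_2, tube_1, tube_3 below 0.02 m/s and z of tube_1_mid in the frame of rack between 0.005 and 0.0345 m and x of tube_1_mid in the frame of rack between -0.03 and 0.03 m and contact force between tube_1 and rack between 0.5 and 2.7 N and z of tube_3_mid in the frame of rack between 0.005 and 0.0345 m and x of tube_3_mid in the frame of rack between -0.03 and 0.03 m and contact force between tube_3 and rack between 0.5 and 2.7 N) or (z of tube_3_mid in the frame of holder_seat between -0.004 and 0.004 m and y of tube_3_mid in the frame of holder_seat between -0.005 and 0.005 m and x of tube_3_mid in the frame of holder_seat between -0.02 and 0.02 m and angle between the x axis of tube_3 and the x axis of holder, either way round below 0.09 rad and linear speed of each of tube_3, tube_1, tube_2 below 0.02 m/s and z of tube_1_mid in the frame of rack between 0.005 and 0.0345 m and x of tube_1_mid in the frame of rack between -0.03 and 0.03 m and contact force between tube_1 and rack between 0.5 and 2.7 N and z of tube_2_mid in the frame of rack between 0.005 and 0.0345 m and x of tube_2_mid in the frame of rack between -0.03 and 0.03 m and contact force between tube_2 and rack between 0.5 and 2.7 N))); the robot touches nothing.
It fails at once if a bystander is moved more than 30 mm (distance of any of cup, garlic, tea_box, spice_jar, soup_tin from where it was at the start of the episode above 0.03 m).
It also fails if it takes over 72 s, if anything falls off the work surface, if the arm or the gripper's body presses on something with over 40 N, if the wrist force passes 120 N, or if a joint passes its speed limit or range.

ROBOT

A 6-joint arm with a two-finger parallel gripper is mounted at the origin on a cart in front of the work surface, level with it; the furniture and walls round the work are solid. World frame = base frame: x ahead of the robot, y to its left, z up, the work surface at z = 0. Lengths are in m, angles in degrees, forces in N, time in s.
With the tool pointing down it reaches from about 0.375 to 0.9 m from the base axis. Payload 3.1 kg.
Tool frame: the origin (TCP) lies at the very end of the fingers, on their centre line; the grasp point (between the pads) lies 19 mm behind it; z points along the fingers, y is the line along which they close (so a half turn about z gives the same grasp; the last joint's range is limited). The gripper opens to 87 mm and grips with 3 to 60 N. Pads are 19 mm wide; open, the fingers measure 117 mm over their backs; the gripper's body (75 mm by 190 mm) begins 51 mm behind the grasp point.
Start: joints at [63.799, 30.224, 82.088, -0, 67.689, -10.227], TCP at [0.172, 0.601, 0.223] pointing down, gripper open.
Joint ranges: [-176.69, 176.69], [-43.24, 126.21], [12.49, 139.97], [-82, 262], [0, 151.66], [-163.58, 163.58]. Speed limits (degrees/s): [159.86, 159.86, 180, 180, 180, 180].

INTERFACE

Orientations are given as a 3x3 rotation matrix whose columns are the frame's x, y, z axes.
In Python, from rig import * gives the robot as it stands.
- The arm moves only by the tool jog_arm, never from a script. Its arguments are lists of equal length, an entry for each row: "delta_pos": the shift along the world's x, y, z in cm, a list of three; "turn": the turn about the world's z in degrees; "grip": the closure, from 0 (fully open) to 1 (shut). In form: {"delta_pos": [[x, y, z], ...], "turn": [turn, ...], "grip": [grip, ...]}. A call has 1 to 12 rows; each row is the pose to reach, as a shift and turn from the pose commanded when the call began; what a row does not reach only later rows make up. A row lasts 1/8 s, in which the tool goes at most 62.5 mm and 10.7 degrees, less where a joint would pass 70% of its speed; a pose out of reach is approached as far as the arm can. A call with a gripper value outside its range is refused whole. The fingers move at their own pace and stop on an object; the grip force is fixed at half the most. Time passes only in rows, so rows that repeat a pose let the fingers close. It gives the time, the measured TCP pose, the force, the opening and the grip force at its end, in the units of the state.
- read_state(): the state, without advancing time (a new reading comes with each control period).
- capture(name): name is "scene" or "top" or "wrist"; returns a dict with "color" (384x512x3 uint8, blue, green, red), "fovy" (degrees; the focal length in pixels is half the picture's height over the tangent of half this angle, whatever the lens; pixels are square), "cx", "cy" (the principal point, pixels), "camera_from_world" (4x4, takes a point from world to camera coordinates). Camera axes: x right, y up, looking along -z (the intrinsics and any distortion apply to the point x, -y, -z); pixel columns grow to the right and rows downward; lengths in m; the calibration is good to about 2 mm. The wrist camera is an equidistant fisheye: a pixel r from the principal point sees the ray r / f radians off the axis. A picture is of the moment at which its call begins. There is no depth.
- hand_in(): hands the job in; it is judged then, once.
The state is a dict: "time_s": time; "joint_positions": joint angles; "qvel": joint speeds; "tau": joint torques, N m; "position": TCP position; "tcp_rot": TCP orientation; "force": force on the tool from outside, world axes, zero at the start; "moment": the same for the moment, N m; "opening": opening from 0.0 (shut) to 1.0 (fully open); "grasp_force": force on a finger pad.
Only numpy, scipy, OpenCV 4.12 (cv2) and the standard library are available. Lean on these libraries where they do the work, as an engineer would, in place of code of your own. Each camera call takes 0.05 s, during which the arm holds its last target. There are 200 camera calls.

## Working session

There is one attempt and no reset: what is moved stays moved. The work goes in short steps, Python scripts to look and compute and a tool call to move; the robot and the scene stay as the last step left them, time stands still between calls to the robot, and variables do not carry over. Pictures are saved under pics/ and viewed, at most 10 in all, crops included, and the job is handed in when it is done.

Besides the shell and the picture viewer there is one more tool, called as name(argument=value, ...), one argument or row to a line, values as JSON. jog_arm: Moves the arm, as the interface text tells. Its arguments: {"type":"object","properties":{"delta_pos":{"type":"array"},"turn":{"type":"array"},"grip":{"type":"array"}},"required":["delta_pos","turn","grip"]}

```bash
mkdir -p pics
cat > h.py <<'E'
from rig import *
import numpy as np, cv2
def snap(n,f):
    c=capture(n); cv2.imwrite('pics/'+f,c['color']); return c
def ray(c,u,v):
    M=np.array(c['camera_from_world']); f=c['color'].shape[0]/2/np.tan(np.radians(c['fovy'])/2)
    x,y=u-c['cx'],v-c['cy']; d=np.array([x/f,-y/f,-1.])
    R=M[:3,:3]; return -R.T@M[:3,3], R.T@d
def onz(c,u,v,z):
    o,d=ray(c,u,v); return o+d*(z-o[2])/d[2]
def proj(c,p):
    M=np.array(c['camera_from_world']); q=M[:3,:3]@p+M[:3,3]; f=c['color'].shape[0]/2/np.tan(np.radians(c['fovy'])/2)
    return c['cx']+f*q[0]/-q[2], c['cy']-f*q[1]/-q[2]
E
python3 - <<'E'
from h import *
import pickle
for n in('top','scene'):
    c=snap(n,n+'0.png'); pickle.dump(c,open(n+'0.pkl','wb')); M=np.array(c['camera_from_world']); print(n,c['fovy'],-M[:3,:3].T@M[:3,3])
print(read_state())
E
```

```text
top 53.11169832867292 [0.43100736 0.00201479 1.10984678]
scene 49.93294648967956 [ 0.1027143  -0.67600196  0.61842439]
{'time_s': 0.1, 'joint_positions': array([ 6.37983043e+01,  3.02732044e+01,  8.21485615e+01, -1.25976327e-03,
        6.76887813e+01, -1.02255684e+01]), 'qvel': array([ 0.09305515, -0.23373924, -0.27598803,  0.02717645, -0.0273919 ,
       -0.08480103]), 'tau': array([-6.08716782e-04, -4.40986991e+01, -1.77149338e+01,  6.34130090e-02,
        5.34204463e-02, -3.93535674e-05]), 'position': array([0.17169026, 0.60027771, 0.22167683]), 'tcp_rot': array([[-9.61378627e-01,  2.75227979e-01, -8.33646810e-04],
       [ 2.75229053e-01,  9.61377106e-01, -1.74013648e-03],
       [ 3.22514710e-04, -1.90237385e-03, -9.99998138e-01]]), 'force': array([ 0.79236552,  1.36068812, -0.45321287]), 'moment': array([ 0.00833035, -0.02024182, -0.04837075]), 'grasp_force': 0.0, 'opening': 1.0037143037912282}
```

View pics/top0.png

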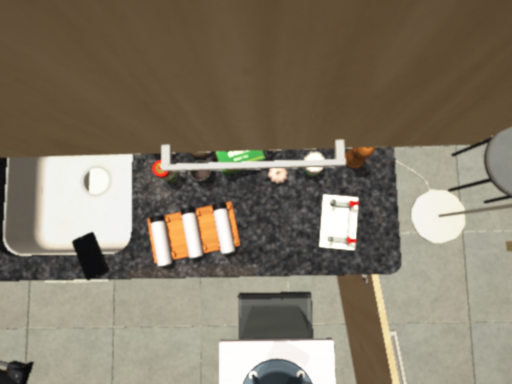

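View pics/scene0.png

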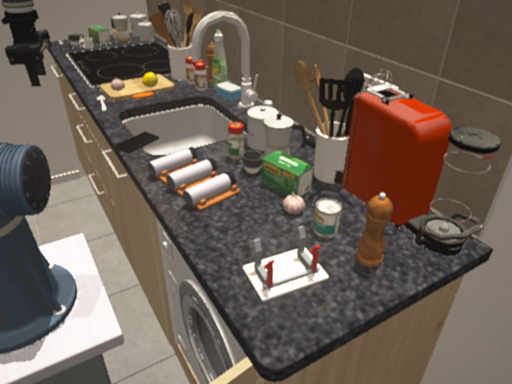

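Top view: rack with three tubes around (193,233), caps up (+x). The stand is at (340,222) with its red jaw on the right (-y). The bystanders lie beyond in +x, at rows 150–175.

Run:
```python
from h import *
import pickle
c=pickle.load(open('top0.pkl','rb')); im=c['color'].astype(int); b,g,r=im[...,0],im[...,1],im[...,2]
hsv=cv2.cvtColor(c['color'],cv2.COLOR_BGR2HSV)
H,S,V=[hsv[...,i].astype(int) for i in range(3)]
def box(m,x0,x1,y0,y1):
    k=np.zeros(m.shape,np.uint8); k[y0:y1,x0:x1]=m[y0:y1,x0:x1]; return k
def rep(name,k,z,hull=False):
    n,l,s,_=cv2.connectedComponentsWithStats(k)
    for i in range(1,n):
        if s[i,4]<40: continue
        ys,xs=np.where(l==i)
        P=np.array([onz(c,x,y,z)[:2] for x,y in zip(xs,ys)],np.float32)
        (cx,cy),(w,h),a=cv2.minAreaRect(P); bp=cv2.boxPoints(((cx,cy),(w,h),a))
        e=max([bp[1]-bp[0],bp[2]-bp[1]],key=np.linalg.norm)
        print(name,s[i],'c',cx,cy,'size',w,h,'long axis deg',np.degrees(np.arctan2(e[1],e[0])))
rep('rack',cv2.morphologyEx(box((H<20)&(S>130)&(V>90)|((S<40)&(V>120)),140,245,195,272),cv2.MORPH_CLOSE,np.ones((5,5))),.01)
rep('rackorange',box((H<20)&(S>130)&(V>90),140,245,195,272),.01)
rep('tube',box((S<50)&(V>120),140,245,195,272),.035)
rep('hold',cv2.morphologyEx(box((V>110),312,365,188,256),cv2.MORPH_CLOSE,np.ones((5,5))),.01)
rep('red',box(((H<8)|(H>172))&(S>130)&(V>90),312,365,188,256),.07)
cr=cv2.resize(c['color'][185:280,140:370],None,fx=3.4,fy=3.4,interpolation=cv2.INTER_CUBIC); cv2.imwrite('pics/crop.png',cr)
for n,u,v,z in[('spice',160,168,.1),('garlic',278,175,.03),('tin',314,162,.09)]: print(n,onz(c,u,v,z))
```

```text
rack [ 147  201   94   66 4042] c 0.45358601212501526 0.2288774847984314 size 0.1519416868686676 0.25442221760749817 long axis deg -80.18053
rackorange [225 201  16  46 288] c 0.4769175052642822 0.1140042096376419 size 0.13207928836345673 0.019440971314907074 long axis deg 11.684278
rackorange [195 205  25  49 782] c 0.46340295672416687 0.1870770901441574 size 0.1334993541240692 0.05265399068593979 long axis deg 10.870473
rackorange [164 212  24  48 752] c 0.4460394084453583 0.2798117399215698 size 0.132765993475914 0.05125553905963898 long axis deg 8.869672
rackorange [147 218   9  46 113] c 0.43328094482421875 0.3501400947570801 size 0.1300070732831955 0.009886370971798897 long axis deg 8.182534
tube [214 208  21  46 595] c 0.45733654499053955 0.13749271631240845 size 0.1275511384010315 0.04025045782327652 long axis deg 8.759326
tube [182 213  21  45 595] c 0.44719383120536804 0.2273675799369812 size 0.12676627933979034 0.03770613670349121 long axis deg 10.292595
tube [151 221  20  46 613] c 0.4264189898967743 0.3149964511394501 size 0.12722162902355194 0.03963368386030197 long axis deg 9.433143
hold [ 318  193   41   58 2077] c 0.4755224287509918 -0.1868019998073578 size 0.10697060823440552 0.1569359302520752 long axis deg -6.3912864
red [349 201  10   6  40] c 0.5202673673629761 -0.21890637278556824 size 0.02437116764485836 0.013543015345931053 long axis deg 88.56381
spice [0.62636967 0.29960537 0.1       ]
garlic [ 0.61026497 -0.01837262  0.03      ]
tin [ 0.63303264 -0.11483224  0.09      ]
```

View pics/crop.png

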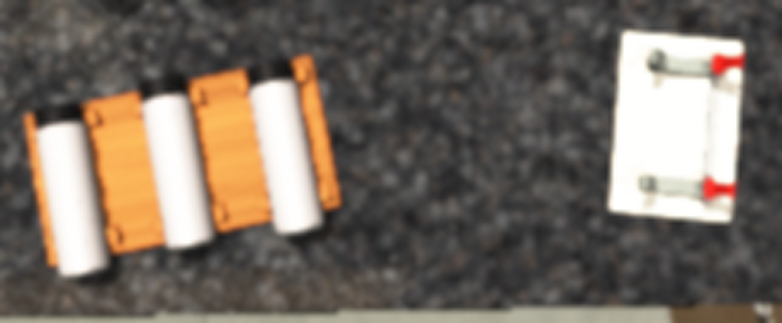

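jog_arm(
  delta_pos=[
    [28.2,-37.2,-3],
    [28.2,-37.2,-3],
    [28.2,-37.2,-3],
    [28.2,-37.2,-3],
    [28.2,-37.2,-3],
    [28.2,-37.2,-3],
    [28.2,-37.2,-3],
    [28.2,-37.2,-3],
    [28.2,-37.2,-3],
    [28.2,-37.2,-3],
    [28.2,-37.2,-3],
    [28.2,-37.2,-3],
  ],
  turn=[26,26,26,26,26,26,26,26,26,26,26,26],
  grip=[0,0,0,0,0,0,0,0,0,0,0,0],
)

```text
time_s: 1.6
position: [0.4532, 0.2298, 0.1926]
tcp_rot: [[-0.984, -0.176, -0.0], [-0.176, 0.984, 0.0], [0.0, 0.0, -1.0]]
force: [-0.1, -0.8, -0.2]
opening: 1.0
grasp_force: 0.0
```

Run:
```python
from h import *
import pickle
c=snap('wrist','w1.png'); pickle.dump(c,open('w1.pkl','wb'));s=read_state();print(c['fovy'],c['cx'],c['cy'],c['camera_from_world'],s['position'],s['tcp_rot'],s['force'],s['opening'])
```

```text
65.70646984690485 261.57093733234956 196.599785842489 [[-1.77053472e-01  9.84200970e-01 -7.20087487e-04 -1.45439301e-01]
 [-9.37670061e-01 -1.68904979e-01 -3.03720209e-01  4.90711544e-01]
 [-2.99043351e-01 -5.30995130e-02  9.52760996e-01 -2.16143678e-01]
 [ 0.00000000e+00  0.00000000e+00  0.00000000e+00  1.00000000e+00]] [0.45331693 0.22973521 0.19265728] [[-9.84415148e-01 -1.75860221e-01  1.06959761e-05]
 [-1.75860219e-01  9.84415144e-01  9.21756762e-05]
 [-2.67393156e-05  8.88581352e-05 -9.99999996e-01]] [ 0.06027361 -0.22319533  0.87389886] 0.9988141818651053
```

View pics/w1.png

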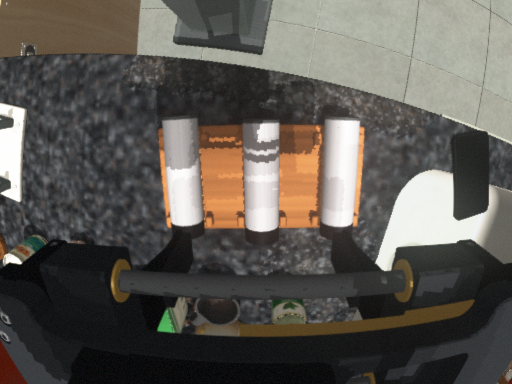

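Wrist view: the three tubes are at columns 184, 262 and 340, rows 117–240, with the caps at the bottom. The stand edges in at far left.

```bash
cat >> h.py <<'E'
def fz(c,u,v,z):
    M=np.array(c['camera_from_world']); f=192/np.tan(np.radians(c['fovy'])/2)
    x,y=u-c['cx'],v-c['cy']; r=np.hypot(x,y); t=r/f
    d=np.array([np.sin(t)*x/r,-np.sin(t)*y/r,-np.cos(t)]); R=M[:3,:3]; o=-R.T@M[:3,3]; d=R.T@d
    return o+d*(z-o[2])/d[2]
E
python3 - <<'E'
from h import *
import pickle
c=pickle.load(open('w1.pkl','rb')); im=c['color']; hsv=cv2.cvtColor(im,cv2.COLOR_BGR2HSV)
S,V=hsv[...,1],hsv[...,2]
k=((S<60)&(V>70)).astype(np.uint8); k[:112]=0;k[240:]=0;k[:,:155]=0;k[:,370:]=0
k=cv2.morphologyEx(k,cv2.MORPH_OPEN,np.ones((7,7)))
n,l,s,_=cv2.connectedComponentsWithStats(k)
for i in range(1,n):
    if s[i,4]<800: continue
    print(s[i])
    ys,xs=np.where(l==i)
    P=np.array([fz(c,x,y,.035)[:2] for x,y in zip(xs,ys)],np.float32)
    (cx,cy),(w,h),a=cv2.minAreaRect(P); print(cx,cy,w,h,a)
o=((hsv[...,0]<20)&(S>130)&(V>80)).astype(np.uint8);o[:115]=0;o[232:]=0;o[:,:150]=0;o[:,380:]=0
ys,xs=np.where(o); P=np.array([fz(c,x,y,.01)[:2] for x,y in zip(xs,ys)],np.float32); print('rack',cv2.minAreaRect(P))
for u,v in[(182,236),(262,242),(337,236)]: print('cap',fz(c,u,v,.02))
E
```

```text
[ 321  112   49  117 3900]
0.4242641031742096 0.31629252433776855 0.13937942683696747 0.051342256367206573 6.696760654449463
[ 162  118   41  109 3623]
0.4598178267478943 0.13941988348960876 0.1273472011089325 0.04067292809486389 10.660916328430176
[ 243  120   36  113 3816]
0.44969290494918823 0.2280983030796051 0.12950915098190308 0.03859393298625946 10.717952728271484
rack ((0.45552968978881836, 0.22908556461334229), (0.12879525125026703, 0.24826061725616455), 10.774445533752441)
cap [0.54468581 0.14274727 0.02      ]
cap [0.53350605 0.24431023 0.02      ]
cap [0.50956276 0.33682344 0.02      ]
```

jog_arm(
  delta_pos=[
    [0.1,0,-5],
    [0.1,0,-10],
    [0.1,0,-14],
    [0.1,0,-16],
    [0.1,0,-17],
    [0.1,0,-17.7],
    [0.1,0,-17.7],
    [0.1,0,-17.7],
    [0.1,0,-17.7],
    [0.1,0,-17.7],
    [0.1,0,-17.7],
    [0.1,0,-17.7],
  ],
  turn=[0.4,0.4,0.4,0.4,0.4,0.4,0.4,0.4,0.4,0.4,0.4,0.4],
  grip=[0,0,0,0,0,0,0,0.65,0.65,0.65,0.65,0.65],
)

```text
time_s: 3.15
position: [0.455, 0.2289, 0.0156]
tcp_rot: [[-0.983, -0.181, 0.0], [-0.181, 0.983, 0.0], [-0.0, -0.0, -1.0]]
force: [-0.9, -0.4, 0.7]
opening: 0.52
grasp_force: 0.0
```

jog_arm(
  delta_pos=[
    [0,0,0],
    [0,0,0],
    [0,0,1],
    [0,0,2],
    [0,0,3],
    [0,0,4],
    [0,0,4],
    [0,0,4],
    [0,0,4],
    [0,0,4],
    [0,0,4],
    [0,0,4],
  ],
  turn=[0,0,0,0,0,0,0,0,0,0,0,0],
  grip=[0.65,0.65,0.65,0.65,0.65,0.65,0.65,0.65,0.65,0.65,0.65,0.65],
)

```text
time_s: 4.65
position: [0.4549, 0.2288, 0.0554]
tcp_rot: [[-0.983, -0.181, -0.0], [-0.181, 0.983, -0.0], [0.0, -0.0, -1.0]]
force: [-0.4, -0.2, -1.2]
opening: 0.455
grasp_force: 30.0
```

-1.2 N, so the middle tube is empty. I'll put it back and try the right one.

jog_arm(
  delta_pos=[
    [0,0,-2],
    [0,0,-3],
    [0,0,-3.9],
    [0,0,-3.9],
    [0,0,-3.9],
    [0,0,-3.9],
    [0,0,-3.9],
    [0,0,-3.9],
    [0,0,-3.9],
    [0,0,0],
    [0,0,4],
    [0,0,4],
  ],
  turn=[0,0,0,0,0,0,0,0,0,0,0,0],
  grip=[0.65,0.65,0.65,0.65,0,0,0,0,0,0,0,0],
)

```text
time_s: 6.15
position: [0.457, 0.2295, 0.0981]
tcp_rot: [[-0.983, -0.181, 0.006], [-0.181, 0.983, 0.002], [-0.006, 0.0, -1.0]]
force: [0.3, -0.4, 0.2]
opening: 1.002
grasp_force: 0.0
```

jog_arm(
  delta_pos=[
    [1.1,-5,0],
    [1.1,-8.8,0],
    [1.1,-8.8,0],
    [1.1,-8.8,-4],
    [1.1,-8.8,-6],
    [1.1,-8.8,-7],
    [1.1,-8.8,-7.9],
    [1.1,-8.8,-7.9],
    [1.1,-8.8,-7.9],
    [1.1,-8.8,-7.9],
    [1.1,-8.8,-7.9],
    [1.1,-8.8,-7.9],
  ],
  turn=[0,0,0,0,0,0,0,0,0,0,0,0],
  grip=[0,0,0,0,0,0,0,0,0.65,0.65,0.65,0.65],
)

```text
time_s: 7.65
position: [0.4661, 0.1408, 0.0168]
tcp_rot: [[-0.984, -0.181, 0.001], [-0.181, 0.984, 0.0], [-0.001, -0.0, -1.0]]
force: [0.6, 0.1, -0.3]
opening: 0.629
grasp_force: 0.0
```

jog_arm(
  delta_pos=[
    [0,0,0],
    [0,0,0],
    [0,0,0],
    [0,0,0],
    [0,0,1],
    [0,0,2],
    [0,0,3],
    [0,0,4],
    [0,0,4],
    [0,0,4],
    [0,0,4],
    [0,0,4],
  ],
  turn=[0,0,0,0,0,0,0,0,0,0,0,0],
  grip=[0.65,0.65,0.65,0.65,0.65,0.65,0.65,0.65,0.65,0.65,0.65,0.65],
)

```text
time_s: 9.15
position: [0.4657, 0.1408, 0.0562]
tcp_rot: [[-0.983, -0.181, -0.001], [-0.181, 0.983, -0.0], [0.001, 0.0, -1.0]]
force: [-0.7, -0.6, -0.3]
opening: 0.454
grasp_force: 30.0
```

Right one is empty too. I'll put it back and take the left one.

jog_arm(
  delta_pos=[
    [0,0,-2],
    [0,0,-3],
    [0,0,-3.9],
    [0,0,-3.9],
    [0,0,-3.9],
    [0,0,-3.9],
    [0,0,-3.9],
    [0,0,-3.9],
    [0,0,-3.9],
    [0,0,0],
    [0,0,4],
    [0,0,4],
  ],
  turn=[0,0,0,0,0,0,0,0,0,0,0,0],
  grip=[0.65,0.65,0.65,0.65,0,0,0,0,0,0,0,0],
)

```text
time_s: 10.65
position: [0.468, 0.1411, 0.099]
tcp_rot: [[-0.983, -0.181, 0.006], [-0.181, 0.983, 0.0], [-0.006, -0.001, -1.0]]
force: [-0.4, 1.1, -0.4]
opening: 0.995
grasp_force: 0.0
```

jog_arm(
  delta_pos=[
    [-1,5,0],
    [-2,10,0],
    [-3,15,0],
    [-3.4,17.6,0],
    [-3.4,17.6,0],
    [-3.4,17.6,-4],
    [-3.4,17.6,-6],
    [-3.4,17.6,-7],
    [-3.4,17.6,-7.9],
    [-3.4,17.6,-7.9],
    [-3.4,17.6,-7.9],
    [-3.4,17.6,-7.9],
  ],
  turn=[0,0,0,0,0,0,0,0,0,0,0,0],
  grip=[0,0,0,0,0,0,0,0,0,0,0.65,0.65],
)

```text
time_s: 12.15
position: [0.4324, 0.3171, 0.0182]
tcp_rot: [[-0.983, -0.181, 0.001], [-0.181, 0.983, 0.001], [-0.001, 0.0, -1.0]]
force: [-0.2, -0.4, 0.1]
opening: 0.855
grasp_force: 0.0
```

jog_arm(
  delta_pos=[
    [0,0,0],
    [0,0,0],
    [0,0,0],
    [0,0,0],
    [0,0,0],
    [0,0,1],
    [0,0,2],
    [0,0,3],
    [0,0,4],
    [0,0,4],
    [0,0,4],
    [0,0,4],
  ],
  turn=[0,0,0,0,0,0,0,0,0,0,0,0],
  grip=[0.65,0.65,0.65,0.65,0.65,0.65,0.65,0.65,0.65,0.65,0.65,0.65],
)

```text
time_s: 13.65
position: [0.4316, 0.3167, 0.0572]
tcp_rot: [[-0.983, -0.181, -0.001], [-0.181, 0.983, -0.0], [0.001, -0.0, -1.0]]
force: [0.3, -0.4, -4.5]
opening: 0.454
grasp_force: 30.0
```

-4.5 N: the left tube is the full one. Carrying it towards the stand, with a stop for a closer look.

jog_arm(
  delta_pos=[
    [0,0,5],
    [0,0,10],
    [1,-5,13],
    [2,-11,13],
    [3,-17,13],
    [3.5,-23,13],
    [4,-29,13],
    [4,-34,13],
    [4,-36,13],
    [4,-36,13],
    [4,-36,13],
    [4,-36,13],
  ],
  turn=[0,0,-3,-6,-9,-12,-15,-16.8,-16.8,-16.8,-16.8,-16.8],
  grip=[0.65,0.65,0.65,0.65,0.65,0.65,0.65,0.65,0.65,0.65,0.65,0.65],
)

```text
time_s: 15.15
position: [0.4716, -0.0418, 0.1874]
tcp_rot: [[-0.994, 0.109, -0.001], [0.109, 0.994, 0.001], [0.001, 0.0, -1.0]]
force: [-0.1, 0.0, -4.7]
opening: 0.45
grasp_force: 30.0
```

Run:
```python
from h import *
import pickle
c=snap('wrist','w2.png'); pickle.dump(c,open('w2.pkl','wb'));s=read_state();print(s['position'],s['tcp_rot'],s['force'],s['opening'])
```

```text
[ 0.47170144 -0.04189202  0.18745402] [[-9.94025353e-01  1.09148383e-01 -4.78388566e-04]
 [ 1.09148222e-01  9.94025424e-01  3.50456477e-04]
 [ 5.13782154e-04  2.96147362e-04 -9.99999824e-01]] [ 0.19814091  0.41145841 -4.41881783] 0.45075667422748644
```

View pics/w2.png

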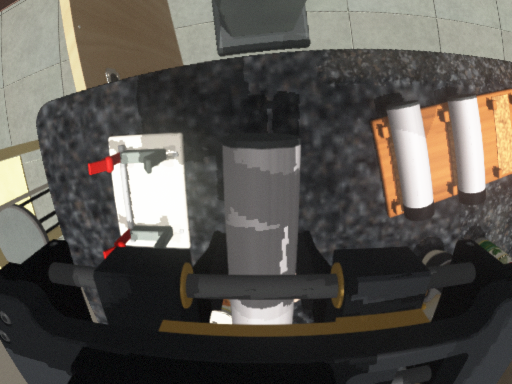

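Wrist view: the tube is held at columns 222–300. The stand's base has its near corners at about (110,137) and (183,133), with the +y edge running down to about (189,248). The red jaw noses are at left.

Run:
```python
from h import *
import pickle
c=pickle.load(open('w2.pkl','rb')); hsv=cv2.cvtColor(c['color'],cv2.COLOR_BGR2HSV)
S,V=hsv[...,1].astype(int),hsv[...,2].astype(int)
w=(S<50)&(V>150)
R=[(np.where(w[y,150:205])[0].max()+150.5,y) for y in range(142,238,3)]
T=[(x,np.where(w[120:165,x])[0].min()+119.5) for x in range(116,178,3)]
def line(Q):
    P=np.array([fz(c,u,v,.01)[:2] for u,v in Q],np.float32); vx,vy,x,y=cv2.fitLine(P,cv2.DIST_HUBER,0,.01,.01).ravel()
    res=np.abs((P-[x,y])@[-vy,vx]); print('dir',np.degrees(np.arctan2(vy,vx)),'pt',x,y,'res',res.mean()); return np.array([x,y]),np.array([vx,vy])
a,d=line(R); b,e=line(T)
if d[0]<0:d=-d
t=np.linalg.solve(np.c_[d,-e],b-a); cor=a+d*t[0]
n=np.array([-d[1],d[0]]); print('near +y corner',cor,'centre',cor+.075*d-.05*n,'yaw',np.degrees(np.arctan2(d[1],d[0])))
L=[fz(c,110,137,.01),fz(c,183,133,.01)]; print('near width',np.linalg.norm(L[0]-L[1]))
for u,v in[(262,137)]: print('tube end',fz(c,u,v,.2+.015))
```

```text
dir -5.648332 pt 0.4755295 -0.13635716 res 0.0004422251
dir 82.7795 pt 0.40179414 -0.17476949 res 0.000276008
near +y corner [ 0.40751296 -0.12963015] centre [ 0.47722772 -0.18676907] yaw -5.648332
near width 0.09748336005585274
tube end [ 0.4019234  -0.03458607  0.215     ]
```

jog_arm(
  delta_pos=[
    [0.5,-5,0],
    [0.5,-10,0],
    [0.5,-14.4,0],
    [0.5,-14.4,0],
    [0.5,-14.4,-4],
    [0.5,-14.4,-7],
    [0.5,-14.4,-8.5],
    [0.5,-14.4,-8.5],
    [0.5,-14.4,-8.5],
    [0.5,-14.4,-8.5],
  ],
  turn=[0,0,0,0,0,0,0,0,0,0],
  grip=[0.65,0.65,0.65,0.65,0.65,0.65,0.65,0.65,0.65,0.65],
)

```text
time_s: 16.45
position: [0.4778, -0.1875, 0.1037]
tcp_rot: [[-0.994, 0.111, 0.002], [0.111, 0.994, -0.001], [-0.002, -0.001, -1.0]]
force: [-0.2, -0.3, -4.5]
opening: 0.453
grasp_force: 30.0
```

Run:
```python
from h import *
c=snap('scene','s1.png'); cv2.imwrite('pics/s1c.png',cv2.resize(c['color'][170:320,200:370],None,fx=3.5,fy=3.5)); s=read_state();print(s['position'],s['force'],s['moment'])
```

```text
[ 0.4776528  -0.18749121  0.10358069] [-0.02241374 -0.22591647 -5.16081575] [-0.03024479  0.01053728 -0.03256349]
```

View pics/s1c.png

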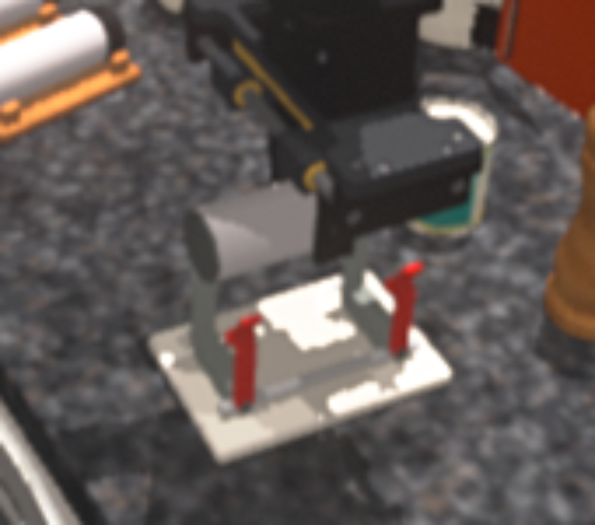

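The tube hangs right above the stand, between the grey arms (behind it) and the red jaw (in front). Lowering it now.

jog_arm(
  delta_pos=[
    [0,0,-1.5],
    [0,0,-3],
    [0,0,-3.8],
    [0,0,-4.2],
    [0,0,-4.6],
    [0,0,-4.6],
    [0,0,-4.6],
  ],
  turn=[0,0,0,0,0,0,0],
  grip=[0.65,0.65,0.65,0.65,0.65,0.65,0.65],
)

```text
time_s: 17.38
position: [0.4764, -0.1867, 0.0563]
tcp_rot: [[-0.994, 0.111, -0.001], [0.111, 0.994, 0.001], [0.001, 0.001, -1.0]]
force: [0.1, 4.3, -3.1]
opening: 0.453
grasp_force: 30.0
```

jog_arm(
  delta_pos=[
    [0,0,-0.4],
    [0,0,-0.8],
    [0,0,-1.2],
    [0,0,-1.6],
    [0,0,-2.0],
    [0,0,-2.1],
    [0,0,-2.1],
    [0,0,-2.1],
  ],
  turn=[0,0,0,0,0,0,0,0],
  grip=[0.65,0.65,0.65,0.65,0.65,0.65,0.65,0.65],
)

```text
time_s: 18.38
position: [0.477, -0.1874, 0.0355]
tcp_rot: [[-0.994, 0.111, 0.0], [0.111, 0.994, -0.0], [-0.0, -0.0, -1.0]]
force: [-1.0, 1.9, -4.6]
opening: 0.453
grasp_force: 30.0
```

jog_arm(
  delta_pos=[
    [0,0,-0.2],
    [0,0,-0.4],
    [0,0,-0.5],
    [0,0,-0.5],
  ],
  turn=[0,0,0,0],
  grip=[0.65,0.65,0.65,0.65],
)

```text
time_s: 18.88
position: [0.4771, -0.1874, 0.0351]
tcp_rot: [[-0.994, 0.11, 0.002], [0.11, 0.994, -0.002], [-0.002, -0.002, -1.0]]
force: [-6.4, 5.3, 34.3]
opening: 0.462
grasp_force: 30.0
```

Run:
```python
from h import *
c=snap('scene','s2.png'); cv2.imwrite('pics/s2c.png',cv2.resize(c['color'][170:320,200:370],None,fx=3.5,fy=3.5)); s=read_state();print(s['position'],s['force'],s['moment'])
```

```text
[ 0.47710601 -0.18741673  0.03505945] [-7.74101077  4.51701023 33.58133317] [ 0.9421777   1.13343013 -0.06282302]
```

View pics/s2c.png

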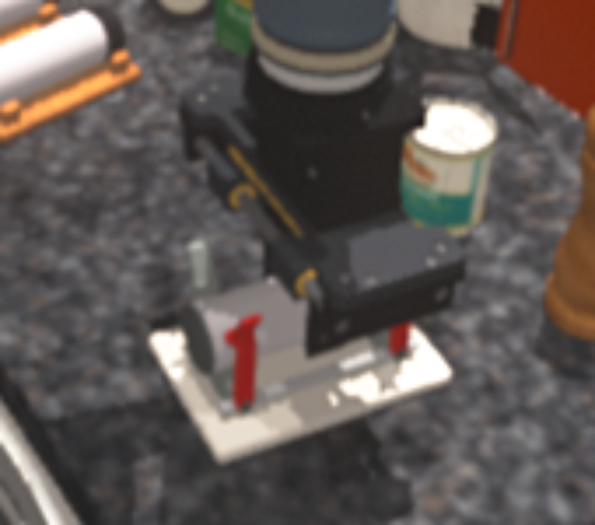

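The tube sits low with the jaw noses over it, and the hard stop at z≈0.035 matches the seat height. Easing off, releasing and rising.

jog_arm(
  delta_pos=[
    [0,0,0.4],
    [0,0,0.4],
    [0,0,0.4],
    [0,0,0.4],
    [0,0,0.4],
    [0,0,0.4],
    [0,0,2],
    [0,0,5],
    [0,0,10],
    [0,0,15],
    [0,0,15],
    [0,0,15],
  ],
  turn=[0,0,0,0,0,0,0,0,0,0,0,0],
  grip=[0.65,0,0,0,0,0,0,0,0,0,0,0],
)

```text
time_s: 20.42
position: [0.4766, -0.1868, 0.1811]
tcp_rot: [[-0.994, 0.111, 0.0], [0.111, 0.994, -0.0], [-0.0, -0.0, -1.0]]
force: [-0.1, 0.8, -0.5]
opening: 1.0
grasp_force: 0.0
```

Run:
```python
from h import *
import pickle
w=snap('wrist','w3.png'); pickle.dump(w,open('w3.pkl','wb'))
c=snap('scene','s3.png'); s=read_state();print(s['position'],s['force'])
a=cv2.resize(c['color'][130:300,145:345],(400,340)); b=cv2.resize(w['color'],(400,300)); b=cv2.copyMakeBorder(b,0,40,0,0,0)
cv2.imwrite('pics/m3.png',np.hstack([a,b]))
```

```text
[ 0.47597195 -0.18650473  0.17965877] [0.81977831 0.39148047 0.00635832]
```

View pics/m3.png

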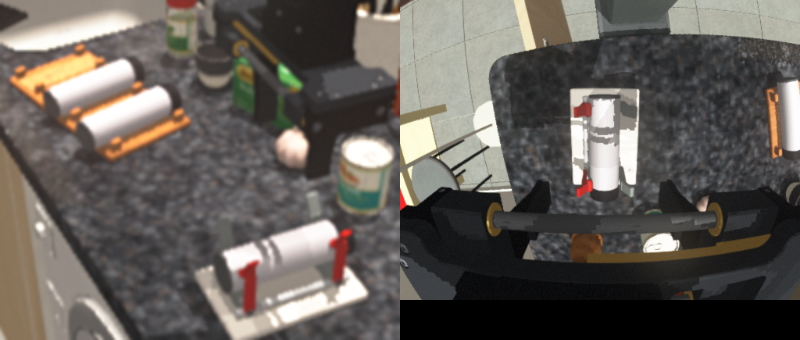

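Left half: the tube lies level in the stand under both red noses, and the two empties lie in the rack troughs. Right half: the tube is centred along the base (crop columns 588–618, rows 97–200). The bystanders are untouched, so I'm handing in.

```bash
python3 -c "
from rig import *
print(hand_in())"
```

```text
the job is handed in; nothing more can be done
None
```

I found the full tube by weight (about 4.5 N; it started in the left, +y, trough), pressed it fully home under the red jaw, left both empties in their troughs with the bystanders undisturbed, and handed the job in at about 20.5 s; no verdict was returned.

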